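# Walk the die block round to the fence

### The job

Walk the heavy aluminium die block round by pushing its corners with the fingertips until, still clear of the fence, one of its two long bare sides (not a red end) faces the yellow fence; then push it home so that this side lies flush and square against the fence, with neither end sticking out past the fence's ends. Push only: the block stays flat on the worktop and is never picked up or tipped. Leave the glue bottle, the paint tin and the two taped blocks where they stand.

Things in the scene. Friction and masses are not known exactly. Their poses are not given: they have to be found in the camera images.
- die_block: heavy aluminium die block lying loose and flat on the worktop, 0.6-1 kg: 88 mm along its own x, 120 along its own y, 34 high; origin: centre of the underside, z up. Long sides (its +x and -x, bare metal) are alike, either may go to the fence; the ends (+y, -y) are red. Slides with dry friction (about 5 to 15 N), stays where left. Starts clear of the fence, turned 55-90 degrees from square, either way
- fence: yellow steel angle fixed to the worktop (place and yaw vary); upright plate 220 mm long, 42 high, 8 thick, with a foot 40 mm deep behind it. Origin on the worktop at the middle of the flat working face, which looks toward the robot; its own x points into the fence, square to the face, away from the robot; y along the face, z up
- glue_bottle: bystander: white glue bottle with a dark cap and green label, standing loose, 56 mm across, 178 mm high; origin at the centre of its underside
- paint_tin: bystander: red and white paint tin, standing loose, 77 mm across, 77 mm high; origin at the centre of its underside
- taped_block_1: bystander: slim taped block standing loose on end left of the work, 31 x 29 x 82 mm high; origin at the centre of its underside
- taped_block_2: bystander: slim taped block standing loose on end right of the work, 31 x 29 x 82 mm high; origin at the centre of its underside
Mind the look-alikes: they are no part of the job. What is shaped like the die_block but blue is not meant.

How it is judged:
On the way:
1. a long side of the die block faces the fence, within 0.25 rad, while the block is still clear of the fence (angle between the y axis of die_block and the y axis of fence, either way round below 0.25 rad and x of die_block in the frame of fence below -0.052 m and contact force between die_block and fence below 0.5 N), for 0.2 s.
At the end, for the whole second after the job is handed in: A long side of the die block lies against the fence's working face (no more than 5 mm off), square to it within 0.05 rad, the block's ends no more than 5 mm past the ends of the fence, the block flat on the worktop and at rest (x of die_block in the frame of fence between -0.049 and -0.04 m and angle between the y axis of die_block and the y axis of fence, either way round below 0.05 rad and y of die_block in the frame of fence between -0.055 and 0.055 m and height (world z) of die_block below 0.004 m and angle between die_block's own z axis and vertical below 0.05 rad and linear speed of die_block below 0.01 m/s); the robot touches nothing.
It fails at once if the die block is lifted more than 8 mm or tipped more than 0.15 rad (height (world z) of die_block above 0.008 m or angle between die_block's own z axis and vertical above 0.15 rad).
It fails at once if a bystander is moved more than 15 mm or tipped more than 0.2 rad (distance of any of glue_bottle, paint_tin, taped_block_1, taped_block_2 from where it was at the start of the episode above 0.015 m or angle between any of glue_bottle, paint_tin, taped_block_1, taped_block_2's own z axis and vertical above 0.2 rad).
It also fails if it takes over 72 s, if anything falls off the work surface, if the arm or the gripper's body presses on something with over 40 N, if the wrist force passes 120 N, or if a joint passes its speed limit or range.

### The arm

A 6-joint arm with a two-finger parallel gripper is mounted at the origin on a cart in front of the work surface, level with it; the furniture and walls round the work are solid. World frame = base frame: x ahead of the robot, y to its left, z up, the work surface at z = 0. Lengths are in m, angles in rad, forces in N, time in s.
With the tool pointing down it reaches from about 0.3 to 0.825 m from the base axis. Payload 5.4 kg.
Tool frame: the origin (TCP) lies between the finger pads; the fingertips stand 17 mm ahead of it and the grasp point (between the pads) lies 2 mm behind it (env.tip_reach is the z of the fingertips in the tool frame, in m); z points along the fingers, y is the line along which they close (so a half turn about z gives the same grasp; the last joint's range is limited). The gripper opens to 92 mm and grips with 3 to 60 N. Pads are 20 mm wide; open, the fingers measure 128 mm over their backs; the gripper's body (75 mm by 189 mm) begins 69 mm behind the grasp point.
Start: joints at [1.049, 0.158, 1.597, -0, 1.386, -0.21], TCP at [0.176, 0.547, 0.232] pointing down, gripper open.
Joint ranges: [-2.91, 2.91], [-0.94, 2.29], [0.18, 2.7], [-1.29, 4.43], [0.17, 2.64], [-3, 3]. Speed limits (rad/s): [2.57, 2.57, 3.14, 3.14, 3.14, 3.14].

### API

Orientations are given as a unit quaternion [w, x, y, z].
In Python, from cell import env, viewer, ticket gives the robot as it stands. Calls block until the motion is done:
- env.move_ptp(position, orientation): joint-space move of the TCP to a pose.
- env.move_linear(position, ori=None, max_speed=0.15, f_stop=None): straight line of the TCP; ori=None keeps the orientation; max_speed is the mean speed in m/s. With f_stop (N) it stops when the force on the tool has changed by that much, and returns True; else False.
- env.goto_joints(angles): joint-space move.
- env.set_gripper(opening, strength=None): opening from 0.0 (shut) to 1.0 (fully open); strength is the grip in N (None keeps the last); returns when the fingers have stopped.
- env.wait(seconds).
- env.inverse_kinematics(position, orientation): joint angles nearest the present ones, or None.
- env.observe(): the state.
- viewer.capture(name): name is "scene" or "top" or "wrist"; returns (picture, depth): 420x560x3 uint8, red, green, blue; 420x560 float32, m along the optical axis (not along the pixel's ray), 0 where there is no reading.
- viewer.get_calibration(name): a dict with "mtx" (3x3 intrinsics, pixels), "dist_coeffs" ([k1, k2, p1, p2, k3] as OpenCV has them; the pictures are not rectified), "R" (3x3) and "t" (3): a world point X has camera coordinates R X + t; the wrist camera has in their place "tool_from_camera" (4x4, takes a point from camera to tool coordinates, whose origin is the TCP and whose axes are the flange's). Camera axes: x right, y down, z forward; pixel columns grow to the right and rows downward; lengths in m; the calibration is good to about 2 mm. A picture is of the moment at which its call begins: read the wrist's pose just before it. get_calibration takes no time and is no camera call.
A pose or a line that the arm cannot do raises env.MotionError and nothing moves.
- ticket.sign_off(): hands the job in; it is judged then, once.
Trained networks look in the newest picture that a camera, given by its name, has taken for a name from the list of things; names that differ only in an ending like _2 or _b are one class to them, and where a whole thing is asked for, a point or a joint stands for the part that bears it (a point fixed in the world has none). Each returns a list of dicts, best first, with "p" (0 to 1); they miss things now and then, are a little off and sometimes report something else, mostly with a low value. They report only what shows in the picture. A call takes as long as a camera call. They do not tell look-alikes from the thing itself.
- viewer.boxes_of(camera, label): "box" ([centre column, centre row, width, height] as shares, 0 to 1, of the picture: columns of its width, rows of its height, round what is visible of it).
- viewer.mark_of(camera, label): "centre" ([column, row] as shares, 0 to 1, of the picture: columns of its width, rows of its height: a listed point, or the origin of a listed thing).
The state is a dict: "time": time; "qpos": joint angles; "qvel": joint speeds; "joint_torque": joint torques, N m; "tool_pos": TCP position; "ee_rot": TCP orientation; "wrist_force": force on the tool from outside, world axes, zero at the start; "torque": the same for the moment, N m; "finger_gap": opening from 0.0 (shut) to 1.0 (fully open); "gripper_force": force on a finger pad.
Only numpy, scipy, OpenCV 4.12 (cv2) and the standard library are available. Lean on these libraries where they do the work, as an engineer would, in place of code of your own. Each camera call takes 0.05 s, during which the arm holds its last target. There are 200 camera calls.

## Working session

There is one attempt and no reset: what is moved stays moved. The work goes in short steps, each a Python script; the robot and the scene stay as the last script left them, time stands still between calls to the robot, and variables do not carry over. Pictures are saved under pics/ and viewed, at most 10 in all, crops included, and the job is handed in when it is done.

```bash
mkdir -p pics; ls; python3 - <<'E'
from cell import env,viewer
import cv2,numpy as np
o=env.observe();print(o['time'],o['tool_pos'],o['ee_rot'],o['finger_gap'],env.tip_reach)
for c in("top","scene"):
    p,d=viewer.capture(c);cv2.imwrite(f"pics/{c}0.png",p[:,:,::-1]);np.save(f"pics/{c}0d.npy",d)
    k=viewer.get_calibration(c);print(c,k)
    for l in("die_block","fence","glue_bottle","paint_tin","taped_block_1"):
        print(l,[(round(r['p'],2),np.round(np.array(r['centre'])*[560,420]).tolist()) for r in viewer.mark_of(c,l)])
E
```

```text
pics
0.0 [0.17611589 0.54675581 0.23065238] [-3.17872790e-04  1.55264059e-01  9.87872581e-01 -8.57672066e-04] 1.002820259517868 0.017
top {'mtx': array([[381.01871944,   0.        , 283.20302302],
       [  0.        , 381.01871944, 207.70665487],
       [  0.        ,   0.        ,   1.        ]]), 'dist_coeffs': array([-0.03130659,  0.        ,  0.        ,  0.        ,  0.        ]), 'R': array([[ 0.11159886, -0.99375097,  0.00217041],
       [-0.97392937, -0.10980643, -0.19850472],
       [ 0.19750258,  0.02003908, -0.98009753]]), 't': array([0.03707488, 0.57917419, 0.86762846])}
die_block [(0.94, [269.0, 219.0]), (0.9, [364.0, 286.0]), (0.66, [289.0, 302.0])]
fence [(0.81, [295.0, 175.0])]
glue_bottle [(0.68, [388.0, 197.0])]
paint_tin [(0.69, [211.0, 138.0]), (0.68, [295.0, 177.0])]
taped_block_1 [(0.82, [204.0, 190.0]), (0.68, [367.0, 239.0])]
scene {'mtx': array([[411.84287509,   0.        , 276.5951436 ],
       [  0.        , 411.84287509, 213.73107636],
       [  0.        ,   0.        ,   1.        ]]), 'dist_coeffs': array([-0.08585848,  0.        ,  0.        ,  0.        ,  0.        ]), 'R': array([[ 0.70900149, -0.7051501 , -0.00895687],
       [-0.44396689, -0.43645159, -0.78256208],
       [ 0.54791449,  0.55881423, -0.62250813]]), 't': array([-0.33913053,  0.30370898,  0.62291994])}
die_block [(0.81, [292.0, 306.0]), (0.72, [257.0, 209.0]), (0.62, [210.0, 271.0])]
fence [(0.95, [308.0, 202.0])]
glue_bottle [(0.67, [381.0, 254.0])]
paint_tin [(0.83, [268.0, 159.0])]
taped_block_1 [(0.9, [228.0, 175.0]), (0.82, [337.0, 270.0])]
```

View pics/top0.png

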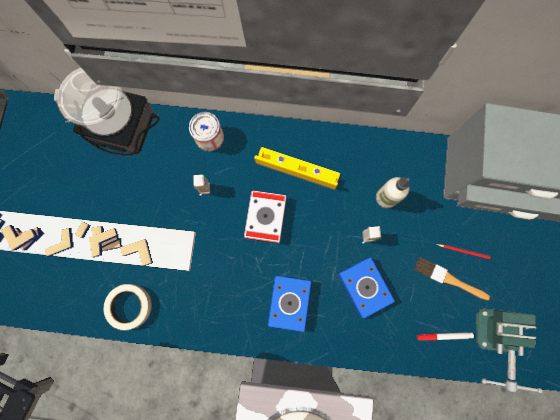

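View pics/scene0.png

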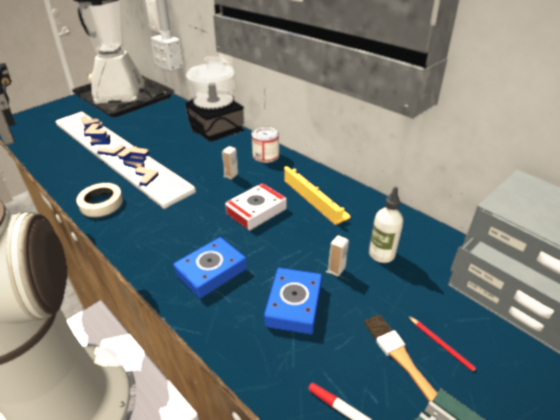

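Candidates in the top picture: the silver block with red ends (265,216), a blue look-alike (290,303) and another blue one (367,288). By the description I choose the silver/red one at (265,216). The fence is at (297,168), the tin (206,131), the glue (393,192) and the taped blocks (202,184) and (372,234).

```bash
cat > h.py <<'E'
import cv2,numpy as np
from cell import env,viewer
from scipy.spatial.transform import Rotation as Ro
def cam(name):
    k=viewer.get_calibration(name)
    if name=="wrist":
        o=env.observe();q=np.array(o['ee_rot']);T=np.eye(4)
        T[:3,:3]=Ro.from_quat(q[[1,2,3,0]]).as_matrix();T[:3,3]=o['tool_pos']
        T=T@np.array(k["tool_from_camera"]);R=T[:3,:3].T;t=-R@T[:3,3]
    else: R,t=np.array(k["R"]),np.array(k["t"])
    p,d=viewer.capture(name)
    v,u=np.mgrid[:420,:560]
    n=cv2.undistortPoints(np.stack([u,v],-1).reshape(-1,1,2).astype(np.float64),k["mtx"],k["dist_coeffs"]).reshape(420,560,2)
    X=np.dstack([n*d[...,None],d])
    W=(X-t)@R
    W[d<=0]=np.nan
    return p,W
def blockmask(p,W,near=None,r=.12):
    h=cv2.cvtColor(p,cv2.COLOR_RGB2HSV);H,S,V=[h[...,i].astype(int) for i in range(3)]
    blue=(H>90)&(H<135)&(S>80); yel=(H>15)&(H<38)&(S>110)
    m=(W[...,2]>.027)&(W[...,2]<.040)&~blue&~yel
    if near is not None: m&=np.hypot(W[...,0]-near[0],W[...,1]-near[1])<r
    return m,((H<10)|(H>170))&(S>110)
def block(name,near,r=.12):
    p,W=cam(name);m,red=blockmask(p,W,near,r)
    n,l,s,c=cv2.connectedComponentsWithStats(cv2.morphologyEx(m.astype(np.uint8),cv2.MORPH_CLOSE,np.ones((3,3))))
    i=1+np.argmax(s[1:,4]);m=m&(l==i)
    (cx,cy),(a,b),ang=cv2.minAreaRect((W[m][:,:2]*1000).astype(np.float32))
    yaw=np.radians(ang)          # direction of side a
    if a>b: yaw+=0
    else: yaw+=np.pi/2           # long axis direction
    yaw=(yaw+np.pi/2)%np.pi-np.pi/2
    return np.array([cx,cy])/1000,yaw,sorted((a,b)),s[i,4],p
E
python3 - <<'E'
from h import *
for c in("top","scene"):
    p,W=cam(c)
    h=cv2.cvtColor(p,cv2.COLOR_RGB2HSV)
    y=(h[...,0]>18)&(h[...,0]<36)&(h[...,1]>130)&(W[...,0]>.3)&(W[...,2]>.036)&(W[...,2]<.05)
    n,l,s,_=cv2.connectedComponentsWithStats(cv2.dilate(y.astype(np.uint8),np.ones((5,5))))
    y&=l==1+np.argmax(s[1:,4])
    P=W[y];r=cv2.minAreaRect((P[:,:2]*1000).astype(np.float32));print(c,'fence',r,len(P),np.median(P[:,2]))
    print(cv2.boxPoints(r).tolist())
    near=W[216,265] if c=="top" else W[202,257]
    print('blk',near,block(c,near[:2])[:4])
    pts={'tin':(131,206),'glue':(192,393),'t1':(181,203),'t2':(233,372)} if c=="top" else {}
    for k,(v,u) in pts.items(): print(k,W[v,u].round(3))
    if c=="top": cv2.imwrite("pics/crop.png",cv2.resize(p[130:330,190:420,::-1],None,fx=3,fy=3)[:600])
E
```

```text
top fence ((675.8323974609375, 81.47694396972656), (219.7193603515625, 9.15966796875), 77.09420776367188) 299 0.04109938249517132
[[646.831298828125, -24.584625244140625], [655.759521484375, -26.63043212890625], [704.83349609375, 187.53851318359375], [695.9052734375, 189.58432006835938]]
blk [0.5503194 0.1446671 0.0338707] (array([0.55249042, 0.14414726]), np.float64(-0.03383586112362025), [87.91069793701172, 120.66902160644531], np.int32(1679))
tin [0.742 0.315 0.071]
glue [ 0.625 -0.147  0.114]
t1 [0.61  0.3   0.081]
t2 [ 0.53  -0.112  0.084]
scene fence ((676.8173828125, 82.55711364746094), (219.0517120361328, 11.039290428161621), 77.19932556152344) 161 0.04014865662929539
[[647.1683959960938, -23.02374267578125], [657.9332885742188, -25.4696044921875], [706.4663696289062, 188.13796997070312], [695.7014770507812, 190.58383178710938]]
blk [0.55020435 0.13796998 0.03467883] (array([0.55323633, 0.14632507]), np.float64(-0.04099137549849985), [90.04374694824219, 122.27229309082031], np.int32(1217))
```

View pics/crop.png

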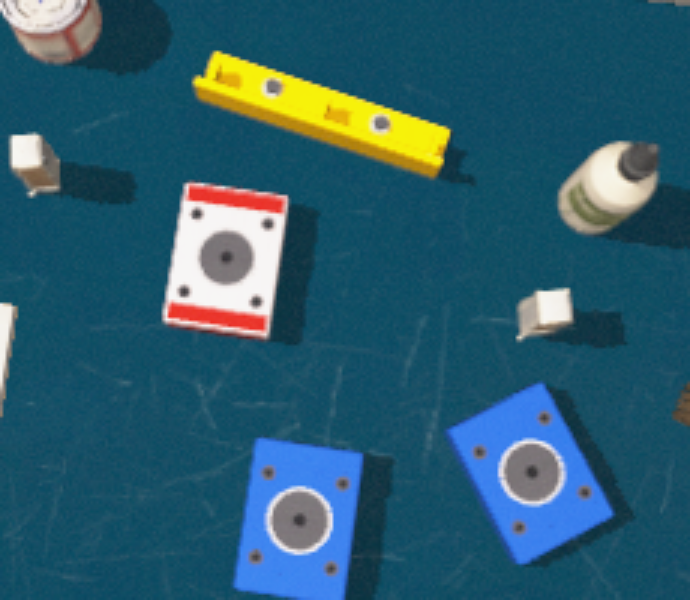

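The crop confirms the choice: silver with red ends at top-picture (265,216); both look-alikes are clearly blue. The block must turn about +79°, and pushing its near-left corner should do that while carrying it toward the fence's middle.

```bash
cat >> h.py <<'E'
F0=np.array([.672,.0824]);FY=np.radians(77.1);FN=np.array([np.sin(FY),-np.cos(FY)]);FT=np.array([np.cos(FY),np.sin(FY)])
def fr(c,yaw):
    e=(yaw-FY+np.pi/2)%np.pi-np.pi/2
    return np.round([(c-F0)@FN,(c-F0)@FT,np.degrees(e)],4)
def quat(phi):
    y=np.array([np.cos(phi),np.sin(phi),0]);z=np.array([0,0,-1.])
    q=Ro.from_matrix(np.stack([np.cross(y,z),y,z],1)).as_quat();return q[[3,0,1,2]]
U=lambda a:np.array([np.cos(a),np.sin(a)])
def go(xy,z,phi,v=None):
    p=[*xy,z]
    env.move_ptp(p,quat(phi)) if v is None else env.move_linear(p,quat(phi),max_speed=v)
def arcpush(c,yaw,s,side,theta,D=.065,gap=.012,half=.018,n=3,hi=.13,lo=.029,v=.06,flip=0):
    """push long side `side` (+1/-1, normal side*left of long axis) at long coord s, block expected to turn theta about COR"""
    cor=c-np.sign(s)*D*U(yaw)
    def pose(th,off):
        cc=cor+np.array([[np.cos(th),-np.sin(th)],[np.sin(th),np.cos(th)]])@(c-cor)
        y=yaw+th;return cc+s*U(y)+side*(.044+half+off)*U(y+np.pi/2),y+np.pi/2+flip*np.pi
    a,ph=pose(0,gap);go(a,hi,ph);go(a,lo,ph,.15)
    a,ph=pose(0,.001);go(a,lo,ph,.06)
    for i in range(1,n+1):
        a,ph=pose(theta*i/n,0);go(a,lo,ph,v)
    print('force',np.round(env.observe()['wrist_force'],1))
    a,ph=pose(theta,.015);go(a,lo,ph,.1);go(a,hi,ph,.2)
def look(near,r=.13):
    best=None
    for cn in("top","scene"):
        c,y,sz,n,p=block(cn,near,r);err=abs(sz[0]-89)+abs(sz[1]-121)
        print(cn,c.round(4),round(np.degrees(y),1),np.round(sz,1),'fence',fr(c,y),'t',round(env.observe()['time'],1))
        cv2.imwrite(f"pics/last_{cn}.png",p[:,:,::-1])
        if best is None or err<best[0]-3: best=(err,c,y)
    return best[1],best[2]
E
python3 - <<'E'
from h import *
c=np.array([.5527,.1450]);y=-.036
for flip in(0,1):
  for a in(0,45,85): print(flip,a,np.round(env.inverse_kinematics([.5,.15,.03],quat(y+np.radians(a)+np.pi/2+flip*np.pi)),2))
env.set_gripper(0.0,20)
arcpush(c,y,-.048,1,np.radians(25))
look([.56,.12])
E
```

```text
0 0 [ 0.06  0.28  1.89 -0.    0.97 -1.48]
0 45 [ 0.06  0.28  1.89 -0.    0.97 -2.26]
0 85 [ 0.06  0.28  1.89 -0.    0.97 -2.96]
1 0 [ 0.06  0.28  1.89 -0.    0.97  1.67]
1 45 [ 0.06  0.28  1.89 -0.    0.97  0.88]
1 85 [ 0.06  0.28  1.89 -0.    0.97  0.18]
force [-1.8  1.7  2.8]
top [0.5722 0.0951] 27.1 [ 24.5 121. ] fence [-1.0010e-01 -9.9000e-03 -4.9962e+01] t 7.4
scene [0.5587 0.1256] 26.6 [ 88.4 124.9] fence [-1.20100e-01  1.68000e-02 -5.04976e+01] t 7.5
```

```bash
python3 - <<'E'
from h import *
arcpush(np.array([.558,.1245]),np.radians(26.8),-.048,1,np.radians(25),flip=1)
c,y=look([.58,.11])
E
```

```text
force [-1.9  0.2  0.6]
top [0.6311 0.1289] 57.9 [11.9 17.2] fence [ -0.0502   0.0362 -19.199 ] t 13.6
scene [0.5726 0.1106] 55.6 [ 87.9 122.3] fence [-1.032e-01  5.300e-03 -2.153e+01] t 13.7
```

```bash
python3 - <<'E'
from h import *
arcpush(np.array([.5722,.1100]),np.radians(55.6),-.048,1,np.radians(19),flip=1)
o=env.observe()
go([.42,.2],.2,np.radians(-15))
c,y=look([.59,.10])
E
```

```text
force [-2.3 -0.3 -1.2]
top [0.5857 0.1043] 77.3 [ 88.9 120.7] fence [-0.089   0.0021  0.1567] t 18.0
scene [0.5865 0.1066] 77.5 [ 88.7 122.5] fence [-0.0887  0.0045  0.4338] t 18.0
```

View pics/last_scene.png

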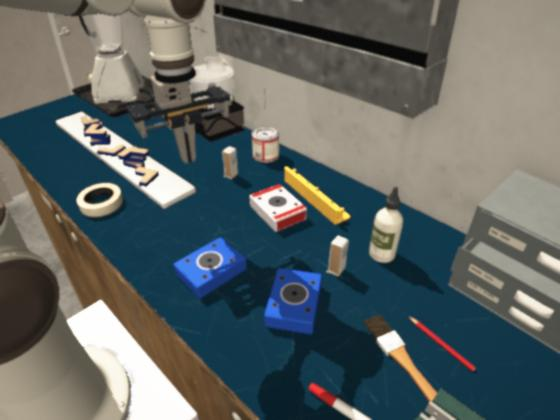

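The block (279,206) stands square to the fence (316,193) and clear of it, with the bystanders undisturbed. Next is a two-finger push home.

```bash
python3 - <<'E'
from h import *
env.set_gripper(0.75)
P=lambda x,y=.002:F0+FN*x+FT*y
ph=FY-np.pi  # tool y along fence
if abs(env.inverse_kinematics([*P(-.17),.029],quat(ph))[5])>2.8: ph=FY
go(P(-.165),.13,ph);go(P(-.165),.029,ph,.15)
go(P(-.146),.029,ph,.08)
print(env.move_linear([*P(-.104),.029],quat(ph),max_speed=.04,f_stop=32),np.round(env.observe()['wrist_force'],1))
print(env.move_linear([*P(-.088),.029],quat(ph),max_speed=.015,f_stop=30),np.round(env.observe()['wrist_force'],1))
o=env.observe();print('tcp in fence',(np.array(o['tool_pos'])[:2]-F0)@FN)
env.wait(.3)
go(P(-.14),.029,ph,.08);go(P(-.16),.2,ph,.2);go([.42,.2],.2,np.radians(-15))
look([.627,.09])
E
```

```text
False [-10.4   1.4   8.3]
False [-27.5   5.2  25.1]
tcp in fence -0.0965798408150402
top [0.6293 0.0944] 77.4 [ 88.  120.8] fence [-0.0443  0.0022  0.3376] t 27.4
scene [0.6314 0.0954] 77.1 [ 91.9 124.1] fence [-0.0425  0.0036  0.034 ] t 27.4
```

View pics/last_top.png

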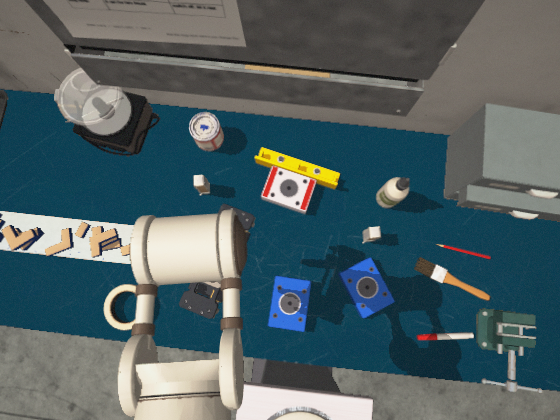

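The block (288,188) lies flush and centred against the fence. The tool was stopped by about 27 N short of its commanded end point, so contact is real. The robot stands clear, so I'm handing in.

```bash
python3 -c "
from cell import ticket;print(ticket.sign_off())"
```

```text
the job is handed in; nothing more can be done
None
```

The job is handed in at about 27 s: the die block was turned by three corner pushes and pushed home, and the last pictures show a long bare side flush and square (within about 0.3°) against the fence, about 2 mm off its middle, with the bystanders standing where they were and the robot clear; the judge's verdict was not shown.

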